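Fetch a tea light from under a wire shelf with a trigger reacher and return it to its tin

TASK

A tea light candle has slid under the low wire shelf, where no hand fits. Slide the reacher in along the worktop, squeeze its trigger to close both jaws on the tea light while it is still under the shelf, and draw it out clear of the shelf still held in the jaws. Then let the reacher go, leaving it lying flat on the worktop, and put the tea light upright into the open tin: lower it gently until it rests on what is already inside (you cannot know how full the tin is), do not drop it, and do not knock the bottles, pot and mug standing around.

Things in the scene. Friction and masses are not known exactly. Their poses are not given: they have to be found in the camera images.
- tea_light: round aluminium-cup candle, 38 mm across, 15 mm high, 20 g; origin at the centre of its underside, z up. Starts standing on the worktop under the wire shelf, 35 to 85 mm in from the shelf's front edge.
- reacher: short grey trigger reacher lying flat on the worktop on rubber feet, about 0.27 kg, heaviest at the grip, free to slide. Origin at worktop level under the grip; x along the shaft towards the jaws, y left of that, z up. Housing and shaft lie to the left at y = +39 to +67 mm (shaft axis +53), up to 32 mm high. Shaft and jaws, at most 28 mm high, fit under the shelf; the grip does not.
- grip (a point): middle of the reacher's hand grip, 30 mm above its origin. Fixed handle bar: x = -28 (rear face) to -8 mm; trigger bar in front: x = +12 to +26 mm (front face). Both run along y from -40 to +24 mm, z from 7 to 43 mm. Take from above here, a finger behind the handle and one before the trigger: 54 mm wide free, 36 squeezed home. Squeezing slides the reacher forward by half the squeeze.
- trigger (a joint): trigger travel towards the handle in m: 0 free (jaws open), 0.018 squeezed home (jaws shut). A spring presses it forward with 4.5 N free, rising to 10 N. The jaws close in proportion and meet the tea light's sides at about 0.015; further travel builds their grip through a springy linkage. The more it is squeezed, the less the reacher can turn between the fingers.
- jaw_centre (a point): spot between the jaws where a gripped tea light's centre lies, 8 mm above the worktop; x = +245, y = +53 mm in the reacher's frame, same axes. The open jaws reach from 40 mm behind it to 25 mm in front, 72 mm clear between the tips, 100 mm wide overall, 19 mm high; the tips turn inward and cage the tea light once partly closed.
- jaw_left: left jaw of the reacher, a bent dark steel finger; origin on its pivot at x = +205, y = +63 mm in the reacher's frame
- jaw_right: right jaw of the reacher, the mirror image; origin on its pivot at x = +205, y = +43 mm in the reacher's frame
- shelf: low fixed steel wire shelf on four corner legs: 200 mm deep (x -100 to +100 mm), 280 mm wide (y -140 to +140), with a jar, a salt shaker and a bottle (up to 175 mm above the worktop) fixed on its rear half. Wires 25 mm apart, undersides 45 mm above the worktop. Origin at worktop level under its middle; its open front edge is x = -100 mm, x points inwards.
- tin: open round plain metal tin, fixed on the worktop, 132 mm across, 126 mm across inside, 70 mm high; origin at the centre of its underside. Inside, a flat cardboard disc lies level on the layers of candles below it; its top is somewhere between 10 and 37 mm above the worktop and differs from time to time.
- lip_pot: bystander: squat round white pot, 60 mm across, 31 mm high; origin at the centre of its underside
- dropper: bystander: small brown dropper bottle, 33 mm across, 102 mm high; origin at the centre of its underside
- rollon: bystander: slim bottle with a green cap, 36 x 42 mm, 106 mm high; origin at the centre of its underside
- mug: bystander: white mug, 78 mm across, 112 mm with its handle, 99 mm high; origin at the centre of its underside

How it is judged:
On the way, in this order (a step that is already met when the one before it is completed fails the run):
1. both jaws closed on the tea light while it is still under the shelf, trigger squeezed (contact force between each of jaw_left, jaw_right and tea_light above 0.3 N and value of joint trigger above 0.01 m and x of tea_light in the frame of shelf between -0.1 and 0.1 m and y of tea_light in the frame of shelf between -0.14 and 0.14 m), for 0.2 s.
2. the tea light drawn out clear of the shelf (its rim at least 10 mm outside), still held in the closed jaws (contact force between each of jaw_left, jaw_right and tea_light above 0.2 N and (x of tea_light in the frame of shelf below -0.13 m or x of tea_light in the frame of shelf above 0.13 m or y of tea_light in the frame of shelf below -0.17 m or y of tea_light in the frame of shelf above 0.17 m)), for 0.2 s.
At the end, for the whole second after the job is handed in: The tea light lies inside the tin, upright within 0.25 rad and at rest (under 20 mm/s), its underside below 50 mm from the tin's underside; the reacher lies flat on the worktop (within 20 mm of its level and 0.15 rad of flat), at rest (horizontal distance between tea_light and tin below 0.05 m and z of tea_light in the frame of tin between 0.005 and 0.05 m and angle between tea_light's own z axis and vertical below 0.25 rad and linear speed of each of tea_light, reacher below 0.02 m/s and height (world z) of reacher between -0.02 and 0.02 m and angle between reacher's own z axis and vertical below 0.15 rad); the robot touches nothing.
It fails at once if the tea light dropped or thrown into the tin (faster than 0.4 m/s inside it) (horizontal distance between tea_light and tin below 0.06 m and z of tea_light in the frame of tin below 0.08 m and linear speed of tea_light above 0.4 m/s).
It fails at once if the tea light pressed hard onto the tin or its contents (over 40 N) (contact force between tea_light and tin above 40 N).
It fails at once if a bystander moved by more than 40 mm (distance of any of lip_pot, dropper, rollon, mug from where it was at the start of the episode above 0.04 m).
It also fails if it takes over 64 s, if anything falls off the work surface, if the arm or the gripper's body presses on something with over 40 N, if the wrist force passes 120 N, or if a joint passes its speed limit or range.

ROBOT

A 7-joint arm with a two-finger parallel gripper is mounted at the origin on a cart in front of the work surface, level with it; the furniture and walls round the work are solid. World frame = base frame: x ahead of the robot, y to its left, z up, the work surface at z = 0. Lengths are in m, angles in rad, forces in N, time in s.
With the tool pointing down it reaches from about 0.4 to 0.85 m from the base axis. Payload 10.4 kg.
Tool frame: the origin (TCP) lies midway between the tips of the shut fingers; the grasp point (between the pads) lies 19 mm behind it; z points along the fingers, y is the line along which they close (so a half turn about z gives the same grasp; the last joint's range is limited). The gripper opens to 85 mm and grips with 20 to 120 N. Pads are 22 mm wide; open, the fingers measure 114 mm over their backs; the gripper's body (76 mm by 85 mm) begins 54 mm behind the grasp point. The pads swing forward as they close: fully open they stand 13 mm farther back than shut.
Start: joints at [1.141, 0.332, -0.065, 1.46, 0.022, 1.35, -0.088], TCP at [0.247, -0.574, 0.209] pointing down, gripper open.
Joint ranges: [-2.6, 2.6], [-0.5, 2.12], [-1.47, 1.34], [0.16, 2.42], [-1.27, 4.41], [0.06, 2.06], [-2.6, 2.6]. Speed limits (rad/s): [2.22, 2.22, 2.79, 2.79, 3.14, 3.14, 3.14].

INTERFACE

Orientations are given as [roll, pitch, yaw] about the fixed x, y, z axes, in that order (R = Rz(yaw) Ry(pitch) Rx(roll)).
In Python, from plant import arm gives the robot as it stands.
- The arm moves only by the tool move_arm, never from a script. Its arguments are lists of equal length, an entry for each row: "xyz": the shift along the tool's x, y, z in normalised numbers (1 is 0.8 m), a list of three; "turn": the turn about the tool's z in a scale on which 1.0 is 90 degrees; "gripper": the opening, from -1 (shut) to 1 (fully open). In form: {"xyz": [[dx, dy, dz], ...], "turn": [turn, ...], "gripper": [gripper, ...]}. A call has 1 to 10 rows; each row is the pose to reach, as a shift and turn from the pose commanded when the call began, along the tool's axes at that moment; what a row does not reach only later rows make up. A row lasts 1/10 s, in which the tool goes at most 50 mm and 8.59 degrees, less where a joint would pass 70% of its speed; a pose out of reach is approached as far as the arm can. Shift and turn numbers lie between -1 and 1, and a call with a number outside is refused. A call with a gripper value outside its range is refused whole. The fingers move at their own pace and stop on an object; "squeeze" is the grip in N (left out, the last holds). Time passes only in rows, so rows that repeat a pose let the fingers close. It gives the time, the measured TCP pose, the force, the opening and the grip force at its end, in the units of the state.
- arm.observe(): the state, without advancing time (a new reading comes with each control period).
- arm.capture(name): name is "scene" or "top" or "wrist"; returns a dict with "image" (400x640x3 uint8, red, green, blue), "range_z" (400x640 float32, m along the optical axis (not along the pixel's ray), 0 where there is no reading), "fx", "fy", "cx", "cy" (pixels), "R" (3x3) and "t" (3): a world point X has camera coordinates R X + t. Camera axes: x right, y down, z forward; pixel columns grow to the right and rows downward; lengths in m; the calibration is good to about 2 mm. A picture is of the moment at which its call begins.
- arm.close_job(): hands the job in; it is judged then, once.
The state is a dict: "t": time; "joint_positions": joint angles; "qd": joint speeds; "joint_torque": joint torques, N m; "tcp_pos": TCP position; "eef_rot": TCP orientation; "force": force on the tool from outside, world axes, zero at the start; "moment": the same for the moment, N m; "gripper_width": finger opening in m; "grasp_force": force on a finger pad.
Only numpy, scipy, OpenCV 4.12 (cv2) and the standard library are available. Lean on these libraries where they do the work, as an engineer would, in place of code of your own. Each camera call takes 0.05 s, during which the arm holds its last target. There are 200 camera calls.

## Working session

There is one attempt and no reset: what is moved stays moved. The work goes in short steps, Python scripts to look and compute and a tool call to move; the robot and the scene stay as the last step left them, time stands still between calls to the robot, and variables do not carry over. Pictures are saved under pics/ and viewed, at most 13 in all, crops included, and the job is handed in when it is done.

Besides the shell and the picture viewer there is one more tool, called in YAML: its name, and indented under it one key for each argument. move_arm: Moves the arm, as the interface text tells. Its arguments: {"type":"object","properties":{"xyz":{"type":"array"},"turn":{"type":"array"},"gripper":{"type":"array"},"squeeze":{"type":"number"}},"required":["xyz","turn","gripper"]}

```bash
ls; mkdir -p pics
cat > h.py <<'E'
import numpy as np, cv2
from plant import arm
def cloud(c):
    z=c["range_z"]; v,u=np.indices(z.shape)
    P=np.stack([(u-c["cx"])/c["fx"]*z,(v-c["cy"])/c["fy"]*z,z],-1)
    W=(P-c["t"])@c["R"]; W[z==0]=np.nan
    return W
def save(c,n): cv2.imwrite("pics/"+n+".png",c["image"][:,:,::-1])
E
python3 - <<'E'
from h import *
s=arm.observe(); print({k:np.round(v,3).tolist() for k,v in s.items()})
ims=[]
for n in("scene","top"):
    c=arm.capture(n); np.savez("pics/"+n+"0.npz",**c); save(c,n+"0"); print(n,c["fx"],c["cx"],c["cy"],np.round(c["R"],3).tolist(),np.round(c["t"],3))
E
```

```text
pics
{'t': 0.0, 'joint_positions': [1.141, 0.333, -0.065, 1.461, 0.022, 1.35, -0.089], 'qd': [0.001, 0.0, -0.001, 0.0, -0.001, 0.0, 0.002], 'joint_torque': [-0.0, -62.543, 0.049, -39.161, 0.016, 0.01, -0.0], 'tcp_pos': [0.247, -0.574, 0.208], 'eef_rot': [-3.14, 0.0, 0.407], 'force': [1.116, -1.216, -0.166], 'moment': [0.034, 0.024, -0.015], 'grasp_force': 0.0, 'gripper_width': 0.086}
scene 386.8180030764141 315.77639368588086 196.6899171537803 [[-0.708, -0.706, -0.001], [-0.495, 0.498, -0.712], [0.503, -0.504, -0.702]] [0.489 0.296 0.8  ]
top 469.3092650072052 313.37037754277594 196.89665603450732 [[-0.004, -1.0, 0.004], [-0.983, 0.003, -0.183], [0.183, -0.005, -0.983]] [0.104 0.6   1.443]
```

View pics/top0.png

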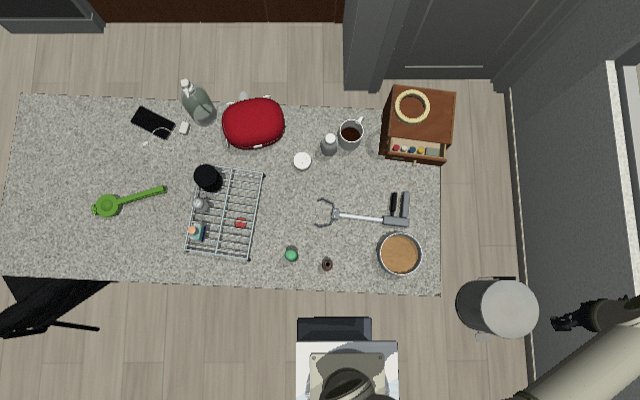

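View pics/scene0.png

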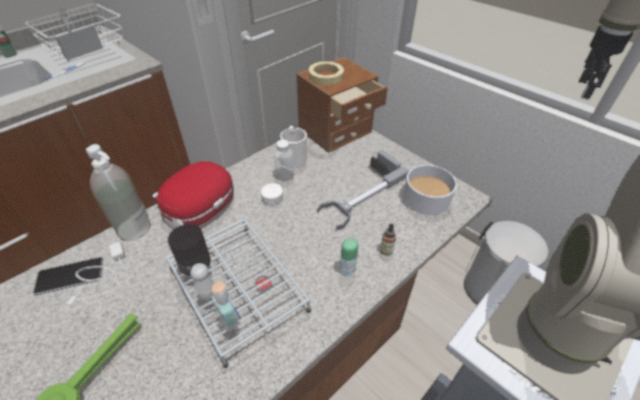

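The top view shows the shelf front edge on its right (pixels ~(263,172)–(248,260)) and the red tea light at (240,223). The reacher's jaws are near (325,213), its grip near (400,210) and the tin at (400,254). The roll-on is at (291,255), the dropper at (327,265), and the pot and mug are above.

Run:
```python
from h import *
c=dict(np.load("pics/top0.npz")); W=cloud(c); im=c["image"]
# orthographic height map of region x .25-.75,y -.35..0.45 and rectified color at z=0.0
z=W[...,2]
cr=im[160:280,180:450,::-1]; cv2.imwrite("pics/crop0.png",cv2.resize(cr,(800,356),interpolation=cv2.INTER_CUBIC))
hsv=cv2.cvtColor(im,cv2.COLOR_RGB2HSV)
def pix(u,v,h):
    d=c["R"].T@np.array([(u-c["cx"])/c["fx"],(v-c["cy"])/c["fy"],1]); o=-c["R"].T@c["t"]
    return (o+d*(h-o[2])/d[2]).round(4)
red=((hsv[...,0]<8)|(hsv[...,0]>172))&(hsv[...,1]>120)&(hsv[...,2]>80)
red[:,:]&=False|red
v,u=np.nonzero(red[195:250,215:262]); v+=195;u+=215
print("tea px",u.mean(),v.mean(),len(u),u.min(),u.max(),v.min(),v.max(),pix(u.mean(),v.mean(),.015),"cloud",np.nanmedian(W[v,u],0))
# reacher region points above table
R0=slice(180,240),slice(310,415)
P=W[R0].reshape(-1,3); 
for lo,hi in((.01,.024),(.024,.036),(.036,.06)):
    Q=P[(P[:,2]>lo)&(P[:,2]<hi)]; print(lo,len(Q),Q.min(0).round(3),Q.max(0).round(3))
def box(n,v0,v1,u0,u1,zl,zh):
    Q=W[v0:v1,u0:u1].reshape(-1,3); Q=Q[(Q[:,2]>zl)&(Q[:,2]<zh)]
    if len(Q): print(n,len(Q),Q.min(0).round(3),Q.max(0).round(3),((Q.min(0)+Q.max(0))/2).round(3),Q.mean(0).round(3))
box("tinrim",225,285,370,430,.06,.08); box("tin in",245,265,390,410,.0,.06)
box("dropper",240,285,312,342,.02,.12); box("rollon",235,275,275,305,.02,.12);box("pot",145,175,288,318,.02,.04);box("mug",110,160,335,368,.05,.12);box("shelf",160,270,180,270,.045,.065)
# shaft fit
Q=W[205:228,342:383].reshape(-1,3);Q=Q[Q[:,2]>.015]; l=cv2.fitLine(Q[:,:2].astype(np.float32),cv2.DIST_HUBER,0,.01,.01).ravel();print("shaft",l,np.degrees(np.arctan2(l[1],l[0])),len(Q),Q[:,2].max())
```

```text
tea px 239.91044776119404 223.2089552238806 67 235 245 218 227 [0.5216 0.34   0.015 ] cloud [0.52059307 0.34144938 0.00929526]
0.01 356 [ 0.468 -0.199  0.01 ] [0.645 0.109 0.024]
0.024 403 [ 0.466 -0.212  0.024] [0.616 0.097 0.036]
0.036 295 [ 0.464 -0.213  0.036] [ 0.621 -0.12   0.059]
tinrim 173 [ 0.356 -0.235  0.06 ] [ 0.485 -0.102  0.077] [ 0.421 -0.169  0.069] [ 0.419 -0.172  0.069]
tin in 398 [ 0.388 -0.203  0.023] [ 0.449 -0.14   0.041] [ 0.418 -0.171  0.032] [ 0.418 -0.171  0.033]
dropper 96 [0.372 0.045 0.026] [0.403 0.076 0.103] [0.388 0.06  0.065] [0.386 0.06  0.07 ]
rollon 132 [0.399 0.152 0.021] [0.432 0.189 0.114] [0.415 0.17  0.067] [0.415 0.17  0.099]
pot 257 [0.698 0.109 0.02 ] [0.756 0.168 0.039] [0.727 0.138 0.029] [0.727 0.139 0.031]
mug 370 [ 0.754 -0.063  0.05 ] [0.866 0.033 0.119] [ 0.81  -0.015  0.085] [ 0.808 -0.017  0.082]
shelf 1272 [0.404 0.267 0.045] [0.714 0.512 0.064] [0.559 0.389 0.055] [0.548 0.378 0.051]
shaft [ 0.13215815  0.99122864  0.5404203  -0.0585653 ] 82.40568 161 0.031202960210323708
```

View pics/crop0.png

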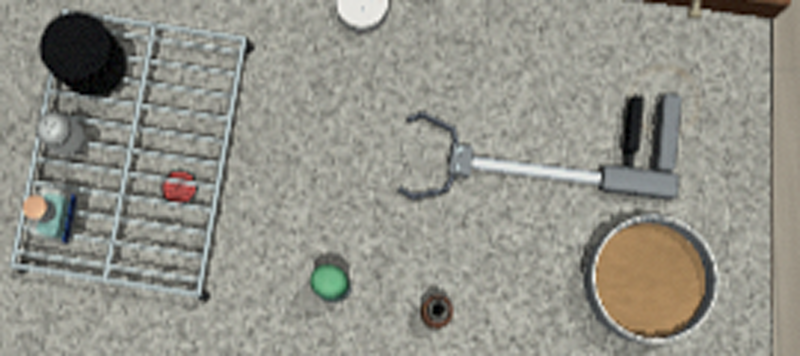

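The crop shows the reacher with shaft at yaw ~82°, housing below the bars (handle (668,132), trigger (632,130)), and the tea light at (180,186) under the shelf. Next I fit the frames.

Run:
```python
from h import *
c=dict(np.load("pics/top0.npz")); W=cloud(c)
def pix(u,v,h):
    u,v=180+u/2.963,160+v/2.963
    d=c["R"].T@np.array([(u-c["cx"])/c["fx"],(v-c["cy"])/c["fy"],1]); o=-c["R"].T@c["t"]
    return (o+d*(h-o[2])/d[2])[:2]
a,b=pix(247,40,.05),pix(204,293,.05); e,f=pix(66,13,.05),pix(17,268,.05)
print("front",a,b,"back",e,f,"mid",((a+b)/2).round(3)); 
d=(a-b); print("shelf x yaw",np.degrees(np.arctan2(d[1],d[0]))+90, np.linalg.norm(d),np.linalg.norm(a-e))
d=e-f; print(np.degrees(np.arctan2(d[1],d[0]))+90); d=e-a;print(np.degrees(np.arctan2(d[1],d[0])));d=f-b;print(np.degrees(np.arctan2(d[1],d[0])))
Q=W[185:240,384:415].reshape(-1,3);
for nm,lo,hi in(("bars",.036,.06),("hous",.022,.036)):
    q=Q[(Q[:,2]>lo)&(Q[:,2]<hi)]
    for yaw in(82.4,84):
        t=np.radians(yaw); ex=np.array([np.cos(t),np.sin(t)]); ey=np.array([-ex[1],ex[0]])
        A=q[:,:2]@np.c_[ex,ey]; print(nm,yaw,np.percentile(A,[1,50,99],axis=0).round(3).tolist(),np.histogram(A[:,0],16,(-.16,-.08))[0])
# shaft points two ends
t=W[200:232,335:390]; m=(t[...,2]>.015)&(t[...,2]<.04)
for y0 in(-.10,-.08,-.06,-.04,-.02,0,.02):
    k=m&(abs(t[...,1]-y0)<.01); print(y0,k.sum(),np.median(t[k][:,:2],0).round(4) if k.any() else '')
print("bars px",pix(668,132,.043),pix(632,130,.043), "bar ends", [pix(*p,.043).round(4) for p in((671,95),(662,168),(636,97),(629,150))])
print("jaws", [pix(*p,.015).round(4) for p in((411,117),(402,191),(463,160),(475,163),(600,179))])
```

```text
front [0.67851556 0.26283493] [0.40470432 0.30397072] back [0.70948838 0.46126651] [0.43173612 0.50217751] mid [0.542 0.283]
shelf x yaw 81.45611689074639 0.2768839953823137 0.20083427726741857
81.62097509493084
81.12839364241208
82.23381264377042
bars 82.4 [[-0.145, -0.639], [-0.11, -0.592], [-0.063, -0.483]] [ 0  1  2  3  3  2 11 36 49 45 38  2  4  6  8 28]
bars 84 [[-0.158, -0.635], [-0.127, -0.589], [-0.076, -0.48]] [ 2  3  2 20 43 45 49 23  2  3  7 20 23 35  8  1]
hous 82.4 [[-0.141, -0.627], [-0.099, -0.54], [-0.054, -0.482]] [ 0  0  2  3  5 14 21 20 19 21 40 23 19 17 19 25]
hous 84 [[-0.155, -0.625], [-0.113, -0.538], [-0.069, -0.479]] [ 3  4 15 21 18 24 17 41 21 21 16 18 27 32 24 16]
-0.1 24 [ 0.5345 -0.0998]
-0.08 24 [ 0.5376 -0.0815]
-0.06 24 [ 0.5397 -0.0626]
-0.04 25 [ 0.543  -0.0398]
-0.02 22 [ 0.5464 -0.0189]
0 23 [ 0.5465 -0.0009]
0.02 43 [0.5522 0.0219]
bars px [ 0.57633448 -0.19409492] [ 0.57866941 -0.15512872] bar ends [array([ 0.6172, -0.199 ]), array([ 0.537, -0.186]), array([ 0.6151, -0.1608]), array([ 0.5568, -0.1511])]
jaws [array([0.5989, 0.0839]), array([0.5166, 0.0943]), array([0.5506, 0.027 ]), array([0.5472, 0.0139]), array([ 0.529, -0.123])]
```

The rows are not in the units I measure in: shifts go in shares of 0.8 m and turns go in shares of 90 degrees. I convert before sending: 0.46 m is 0.575, 0.42 m is 0.525, 31 degrees is 0.3444.

move_arm:
  xyz:
    - [0.0575, -0.0288, 0]
    - [0.115, -0.0588, 0]
    - [0.1725, -0.0875, 0]
    - [0.23, -0.1163, 0]
    - [0.2875, -0.1463, 0]
    - [0.345, -0.175, 0]
    - [0.4025, -0.2038, 0]
    - [0.46, -0.2338, 0]
    - [0.525, -0.2663, 0]
    - [0.575, -0.2913, 0]
  turn: [0.0333, 0.0667, 0.1, 0.1333, 0.1667, 0.2, 0.2333, 0.2667, 0.3111, 0.3444]
  gripper: [1, 1, 1, 1, 1, 1, 1, 1, 1, 1]

```text
t: 1.1
tcp_pos: [0.5683, -0.1883, 0.2085]
eef_rot: [3.141, 0.0, -0.137]
force: [-0.6, -0.1, 0.1]
gripper_width: 0.0853
grasp_force: 0.0
```

Run:
```python
from h import *
s=arm.observe(); print({k:np.round(v,3).tolist() for k,v in s.items()})
c=arm.capture("wrist"); np.savez("pics/wrist1.npz",**c); save(c,"wrist1"); print(c["fx"],c["cx"],c["cy"],np.round(c["R"],3).tolist(),np.round(c["t"],3))
```

```text
{'t': 1.1, 'joint_positions': [0.503, 0.293, -0.319, 1.521, 0.093, 1.342, -1.533], 'qd': [-0.695, 0.393, -0.185, -0.467, 0.169, 0.105, -1.381], 'joint_torque': [4.314, -63.02, -3.315, -35.876, -0.551, -0.007, 2.625], 'tcp_pos': [0.568, -0.188, 0.209], 'eef_rot': [3.141, 0.0, -0.137], 'force': [-0.575, -0.112, 0.143], 'moment': [-0.073, -0.034, 0.013], 'grasp_force': 0.0, 'gripper_width': 0.085}
327.0492057638559 318.71520239429196 196.40615887735055 [[-0.138, -0.99, 0.001], [-0.943, 0.131, 0.306], [-0.303, 0.041, -0.952]] [-0.11   0.521  0.559]
```

View pics/wrist1.png

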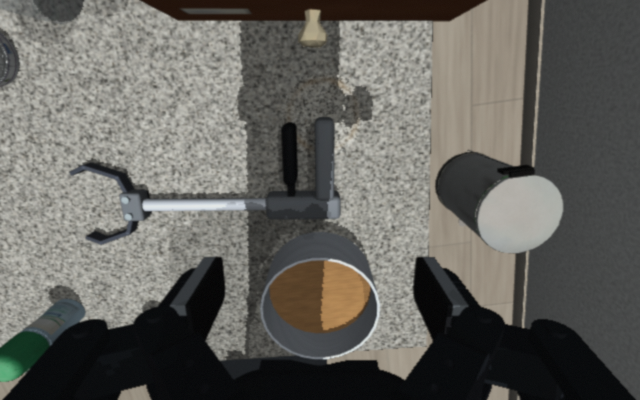

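The wrist view shows the handle bar at px (324,118)–(325,195), the trigger bar at (290,123)–(290,192), the shaft along row ~206, and the jaw tips at (75,170) and (92,238).

Run:
```python
from h import *
c=dict(np.load("pics/wrist1.npz")); W=cloud(c)
def reg(v0,v1,u0,u1,zl,zh):
    Q=W[v0:v1,u0:u1].reshape(-1,3); return Q[(Q[:,2]>zl)&(Q[:,2]<zh)]
sh=reg(190,225,150,262,.015,.04); l=cv2.fitLine(sh[:,:2].astype(np.float32),cv2.DIST_HUBER,0,.001,.001).ravel()
t=np.arctan2(l[1],l[0]); t=t if t>0 else t+np.pi; print("shaft yaw",np.degrees(t),sh[:,2].max())
b=reg(110,190,275,340,.034,.05); 
for th in(t,):
    ex=np.array([np.cos(th),np.sin(th)]); ey=np.array([-ex[1],ex[0]]); M=np.c_[ex,ey]
    A=b[:,:2]@M; h,e=np.histogram(A[:,0],40,(-.15,-.05)); print([(round(x,4),int(k)) for x,k in zip(e,h)])
    print("y",np.percentile(A[:,1],[.5,99.5]),"shaft y",l[2:]@ey, "med z",np.median(b[:,2]))
    for nm,sel in(("handle",A[:,0]<-.095),("trig",A[:,0]>-.095)):
        q=b[sel,:2].astype(np.float32); m=cv2.fitLine(q,cv2.DIST_HUBER,0,.001,.001).ravel(); print(nm,np.degrees(np.arctan2(m[1],m[0])),A[sel].mean(0),np.percentile(A[sel],[1,99],axis=0).tolist())
j=reg(155,250,60,146,.008,.03); A=j[:,:2]@M; print("jaws",A.min(0),A.max(0))
```

```text
shaft yaw 82.60522 0.022629552268347067
[(np.float64(-0.15), 0), (np.float64(-0.1475), 0), (np.float64(-0.145), 0), (np.float64(-0.1425), 0), (np.float64(-0.14), 0), (np.float64(-0.1375), 0), (np.float64(-0.135), 0), (np.float64(-0.1325), 7), (np.float64(-0.13), 201), (np.float64(-0.1275), 148), (np.float64(-0.125), 173), (np.float64(-0.1225), 179), (np.float64(-0.12), 168), (np.float64(-0.1175), 184), (np.float64(-0.115), 162), (np.float64(-0.1125), 113), (np.float64(-0.11), 0), (np.float64(-0.1075), 0), (np.float64(-0.105), 0), (np.float64(-0.1025), 0), (np.float64(-0.1), 0), (np.float64(-0.0975), 0), (np.float64(-0.095), 0), (np.float64(-0.0925), 46), (np.float64(-0.09), 154), (np.float64(-0.0875), 152), (np.float64(-0.085), 152), (np.float64(-0.0825), 143), (np.float64(-0.08), 127), (np.float64(-0.0775), 36), (np.float64(-0.075), 0), (np.float64(-0.0725), 0), (np.float64(-0.07), 0), (np.float64(-0.0675), 0), (np.float64(-0.065), 0), (np.float64(-0.0625), 0), (np.float64(-0.06), 0), (np.float64(-0.0575), 0), (np.float64(-0.055), 0), (np.float64(-0.0525), 0)]
y [-0.63923418 -0.5684487 ] shaft y -0.54324377 med z 0.04406623949811618
handle -7.5152864 [-0.12054997 -0.60470881] [[-0.12981532428630232, -0.638820685883121], [-0.11104338687551422, -0.5685257805730134]]
trig -7.4950094 [-0.08404922 -0.6044945 ] [[-0.09060191242438953, -0.6338747852806045], [-0.07678104328189275, -0.5728065070327063]]
jaws [ 0.08339705 -0.59129692] [ 0.1636067  -0.49389476]
```

Converted, 0.199 m is 0.2488, 0.03 m is 0.0375.

move_arm:
  xyz:
    - [0.0013, 0.0025, 0]
    - [0.0013, 0.0025, 0.0375]
    - [0.0013, 0.0025, 0.0875]
    - [0.0013, 0.0025, 0.1375]
    - [0.0013, 0.0025, 0.1875]
    - [0.0013, 0.0025, 0.2188]
    - [0.0013, 0.0025, 0.2375]
    - [0.0013, 0.0025, 0.2488]
    - [0.0013, 0.0025, 0.2488]
    - [0.0013, 0.0025, 0.2488]
  turn: [0, 0, 0, 0, 0, 0, 0, 0, 0, 0]
  gripper: [1, 1, 1, 1, 1, 1, 1, 1, 0.5, 0.3]
  squeeze: 40

```text
t: 2.15
tcp_pos: [0.5695, -0.1905, 0.0135]
eef_rot: [-3.14, -0.001, -0.133]
force: [-19.5, 11.2, 46.5]
gripper_width: 0.0591
grasp_force: 22.9
```

move_arm:
  xyz:
    - [0, 0, 0]
    - [0, 0, 0]
    - [0, 0, 0]
    - [0, 0, 0]
    - [0, 0, 0]
  turn: [0, 0, 0, 0, 0]
  gripper: [0.2, 0.1, 0.06, 0.06, 0.06]

```text
t: 2.65
tcp_pos: [0.5701, -0.1899, 0.016]
eef_rot: [-3.14, -0.003, -0.132]
force: [-21.4, 11.9, 48.3]
gripper_width: 0.0454
grasp_force: 24.0
```

Run:
```python
from h import *
s=arm.observe(); print({k:np.round(v,3).tolist() for k,v in s.items()})
a=arm.capture("scene"); b=arm.capture("wrist"); t=arm.capture("top")
x=cv2.resize(a["image"][120:270,310:510],(533,400),interpolation=cv2.INTER_CUBIC)
y=cv2.resize(t["image"][160:290,290:450],(400,325),interpolation=cv2.INTER_CUBIC)
o=np.zeros((600,800,3),np.uint8); o[:300,:400]=cv2.resize(x,(400,300)); o[:300,400:]=cv2.resize(y,(400,300)); o[300:,:480]=cv2.resize(b["image"],(480,300))
save({"image":o},"c2")
```

```text
{'t': 2.65, 'joint_positions': [0.488, 0.473, -0.3, 1.712, 0.161, 0.978, -1.574], 'qd': [-0.002, -0.0, 0.0, 0.001, -0.002, 0.001, -0.001], 'joint_torque': [3.464, -41.588, 2.613, -28.486, 3.312, -7.703, -0.516], 'tcp_pos': [0.57, -0.19, 0.016], 'eef_rot': [-3.14, -0.003, -0.132], 'force': [-21.45, 11.875, 48.276], 'moment': [3.844, 4.56, 0.535], 'grasp_force': 24.039, 'gripper_width': 0.045}
```

View pics/c2.png

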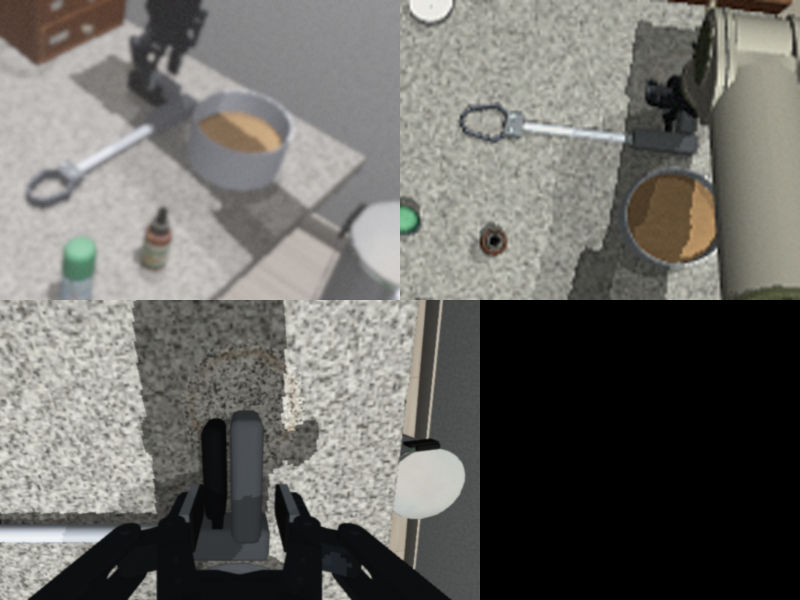

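The composite shows the jaws partly closed. The fingers hold the bars about 10 mm too near the housing because the first move fell short, and something is pressing the tool up with 48 N. I'll release, rise and re-measure.

Converted, -0.12 m is -0.15, -0.09 m is -0.1125.

move_arm:
  xyz:
    - [0, 0, -0.0038]
    - [0, 0, -0.0038]
    - [0, 0, -0.0038]
    - [0.0063, 0, -0.0625]
    - [0.0125, 0, -0.1125]
    - [0.0125, 0, -0.15]
    - [0.0125, 0, -0.15]
  turn: [0, 0, 0, 0, 0, 0, 0]
  gripper: [1, 1, 1, 1, 1, 1, 1]

```text
t: 3.5
tcp_pos: [0.5808, -0.1945, 0.1348]
eef_rot: [3.14, -0.008, -0.135]
force: [0.2, 0.2, 0.4]
gripper_width: 0.0854
grasp_force: 0.0
```

```bash
cat >> h.py <<'E'
def frame(c,vr=(60,250),ur=(60,345)):
    "reacher frame (yaw deg, origin) from the bars and shaft seen by a camera"
    W=cloud(c).reshape(-1,3); return W
E
cat > rf.py <<'E'
from h import *
def reacher(c,guess,yaw):
    W=cloud(c).reshape(-1,3); W=W[~np.isnan(W[:,0])]
    o=np.array(guess,float); t=np.radians(yaw)
    for _ in range(6):
        ex=np.array([np.cos(t),np.sin(t)]); ey=np.array([-ex[1],ex[0]])
        A=(W[:,:2]-o)@np.c_[ex,ey]; z=W[:,2]
        s=(A[:,0]>.07)&(A[:,0]<.18)&(abs(A[:,1]-.053)<.016)&(z>.012)&(z<.04)
        b=(A[:,0]>-.036)&(A[:,0]<-.002)&(A[:,1]>-.05)&(A[:,1]<.02)&(z>.035)&(z<.055)
        l=cv2.fitLine(W[s,:2].astype(np.float32),cv2.DIST_HUBER,0,.001,.001).ravel()
        t2=np.arctan2(l[1],l[0]); t=t2%np.pi
        ex=np.array([np.cos(t),np.sin(t)]); ey=np.array([-ex[1],ex[0]])
        hx=np.percentile(W[b,:2]@ex,[2,98]).mean()
        o=(hx+.018)*ex+(l[2:]@ey-.053)*ey
    print("yaw",np.degrees(t).round(2),"origin",o.round(4),"n",s.sum(),b.sum(),"jawc",(o+.245*ex+.053*ey).round(4),"grip hand pt y=-8:",(o-.001*ex-.008*ey).round(4))
    return o,t
E
python3 - <<'E'
from rf import *
s=arm.observe(); print({k:np.round(s[k],3).tolist() for k in("t","tcp_pos","eef_rot","force","moment")})
c=arm.capture("wrist"); np.savez("pics/wrist2.npz",**c)
o,t=reacher(dict(np.load("pics/wrist1.npz")),(.578,-.179),82.6)
o,t=reacher(c,(.575,-.185),82.6)
c=dict(np.load("pics/wrist1.npz"));W=cloud(c)
print("knob",W[20:45,300:325][::6,::6].reshape(-1,3).round(3)[:8].tolist())
E
```

```text
{'t': 3.5, 'tcp_pos': [0.581, -0.194, 0.135], 'eef_rot': [3.14, -0.008, -0.135], 'force': [0.239, 0.187, 0.398], 'moment': [0.016, -0.035, 0.026]}
yaw 82.41 origin [ 0.5779 -0.1784] n 1149 1195 jawc [0.5577 0.0715] grip hand pt y=-8: [ 0.5857 -0.1804]
yaw 82.33 origin [ 0.5796 -0.1802] n 1720 1864 jawc [0.5597 0.0697] grip hand pt y=-8: [ 0.5874 -0.1822]
knob [[0.689, -0.195, 0.143], [0.683, -0.199, 0.174], [0.682, -0.202, 0.176], [0.682, -0.205, 0.173], [0.687, -0.209, 0.145], [0.711, -0.19, 0.001], [0.68, -0.198, 0.177], [0.679, -0.201, 0.177]]
```

Converted, -0.012 m is -0.015, 0.003 m is 0.0038, -80 degrees is -0.8889.

move_arm:
  xyz:
    - [0, -0.0075, 0]
    - [0.0038, -0.015, 0]
    - [0.0038, -0.015, 0]
    - [0.0038, -0.015, 0]
    - [0.0038, -0.015, 0]
    - [0.0038, -0.015, 0]
    - [0.0038, -0.015, 0]
    - [0.0038, -0.015, 0]
    - [0.0038, -0.015, 0]
    - [0.0038, -0.015, 0]
  turn: [-0.0889, -0.1778, -0.2667, -0.3556, -0.4444, -0.5333, -0.6222, -0.7111, -0.8, -0.8889]
  gripper: [1, 1, 1, 1, 1, 1, 1, 1, 1, 1]

```text
t: 4.55
tcp_pos: [0.5819, -0.1821, 0.1281]
eef_rot: [-3.139, 0.0, 1.268]
force: [-0.6, -0.2, -0.1]
gripper_width: 0.0852
grasp_force: 0.0
```

Converted, -80 degrees is -0.8889.

move_arm:
  xyz:
    - [0, 0, 0]
    - [0, 0, 0]
    - [0, 0, 0]
    - [0, 0, 0]
    - [0, 0, 0]
    - [0, 0, 0]
    - [0, 0, 0]
    - [0, 0, 0]
    - [0, 0, 0]
    - [0, 0, 0]
  turn: [-0.0889, -0.1778, -0.2667, -0.3556, -0.4444, -0.5333, -0.6222, -0.7111, -0.8, -0.8889]
  gripper: [1, 1, 1, 1, 1, 1, 1, 1, 1, 1]

```text
t: 5.55
tcp_pos: [0.5819, -0.182, 0.1282]
eef_rot: [-3.141, -0.002, 2.664]
force: [0.1, -0.2, -0.5]
gripper_width: 0.0853
grasp_force: 0.0
```

Converted, -20 degrees is -0.2222.

move_arm:
  xyz:
    - [0, 0, 0]
    - [0, 0, 0]
    - [0, 0, 0]
    - [0, 0, 0]
    - [0, 0, 0]
  turn: [-0.0889, -0.1778, -0.2222, -0.2222, -0.2222]
  gripper: [1, 1, 1, 1, 1]

```text
t: 6.05
tcp_pos: [0.5822, -0.182, 0.1288]
eef_rot: [3.141, -0.001, 3.005]
force: [0.0, 0.0, 0.2]
gripper_width: 0.0854
grasp_force: 0.0
```

Converted, 0.118 m is 0.1475, -0.005 m is -0.0063.

move_arm:
  xyz:
    - [-0.0063, 0, 0.025]
    - [-0.0063, 0, 0.0625]
    - [-0.0063, 0, 0.1]
    - [-0.0063, 0, 0.125]
    - [-0.0063, 0, 0.1313]
    - [-0.0063, 0, 0.1375]
    - [-0.0063, 0, 0.1438]
    - [-0.0063, 0, 0.1475]
    - [-0.0063, 0, 0.1475]
  turn: [0, 0, 0, 0, 0, 0, 0, 0, 0]
  gripper: [1, 1, 1, 1, 1, 1, 1, 1, 1]

```text
t: 6.95
tcp_pos: [0.5878, -0.1827, 0.0119]
eef_rot: [-3.141, 0.0, 3.007]
force: [0.6, -0.7, 1.0]
gripper_width: 0.0855
grasp_force: 0.0
```

move_arm:
  xyz:
    - [0, 0, 0]
    - [0, 0, 0]
    - [0, 0, 0]
    - [0, 0, 0]
    - [0, 0, 0]
    - [0, 0, 0]
  turn: [0, 0, 0, 0, 0, 0]
  gripper: [0.6, 0.35, 0.2, 0.1, 0.1, 0.1]
  squeeze: 30

```text
t: 7.55
tcp_pos: [0.5882, -0.1846, 0.0131]
eef_rot: [-3.139, 0.002, 3.006]
force: [-2.5, -3.5, 7.7]
gripper_width: 0.0471
grasp_force: 8.7
```

Converted, 0.135 m is 0.1688, 0.11 m is 0.1375.

move_arm:
  xyz:
    - [0.0013, 0.01, -0.0013]
    - [0.0038, 0.025, -0.0013]
    - [0.0075, 0.0438, -0.0013]
    - [0.0113, 0.0625, -0.0013]
    - [0.015, 0.0813, -0.0013]
    - [0.0188, 0.1, -0.0013]
    - [0.0238, 0.1188, -0.0013]
    - [0.03, 0.1375, -0.0013]
    - [0.0375, 0.1563, -0.0013]
    - [0.045, 0.1688, -0.0013]
  turn: [0, 0, 0, 0, 0, 0, 0, 0, 0, 0]
  gripper: [0.1, 0.1, 0.1, 0.1, 0.1, 0.1, 0.1, 0.1, 0.1, 0.1]

```text
t: 8.55
tcp_pos: [0.5702, -0.0417, 0.0132]
eef_rot: [3.141, 0.001, 3.009]
force: [2.3, -4.2, 5.5]
gripper_width: 0.0469
grasp_force: 8.4
```

Converted, 0.038 m is 0.0475, 0.036 m is 0.045.

move_arm:
  xyz:
    - [0.01, 0.0075, 0]
    - [0.0225, 0.015, 0]
    - [0.0325, 0.0225, 0]
    - [0.04, 0.03, 0]
    - [0.045, 0.035, 0]
    - [0.0475, 0.0375, 0]
    - [0.0475, 0.0375, 0]
  turn: [0, 0, 0, 0, 0, 0, 0]
  gripper: [0.1, 0.1, 0.1, 0.1, 0.1, 0.18, 0.18]

```text
t: 9.25
tcp_pos: [0.5354, -0.0084, 0.0125]
eef_rot: [3.141, -0.001, 3.008]
force: [-2.2, 0.2, 4.1]
gripper_width: 0.0506
grasp_force: 5.1
```

Run:
```python
from h import *
s=arm.observe(); print({k:np.round(s[k],4).tolist() for k in("t","tcp_pos","eef_rot","force","gripper_width","grasp_force")})
c=arm.capture("top"); np.savez("pics/top3.npz",**c)
cr=c["image"][165:275,190:400]; save({"image":cv2.resize(cr,(798,418),interpolation=cv2.INTER_CUBIC)},"c3")
W=cloud(c); 
t=W[195:250,255:345].reshape(-1,3); t=t[(t[:,2]>.013)&(t[:,2]<.04)]
l=cv2.fitLine(t[:,:2].astype(np.float32),cv2.DIST_HUBER,0,.001,.001).ravel(); print(l,np.degrees(np.arctan2(l[1],l[0])),len(t))
```

```text
{'t': 9.25, 'tcp_pos': [0.5354, -0.0084, 0.0125], 'eef_rot': [3.1413, -0.0012, 3.008], 'force': [-2.2149, 0.2391, 4.132], 'gripper_width': 0.0506, 'grasp_force': 5.1428}
[0.1347476  0.99087995 0.4919198  0.12628423] 82.255974 510
```

View pics/c3.png

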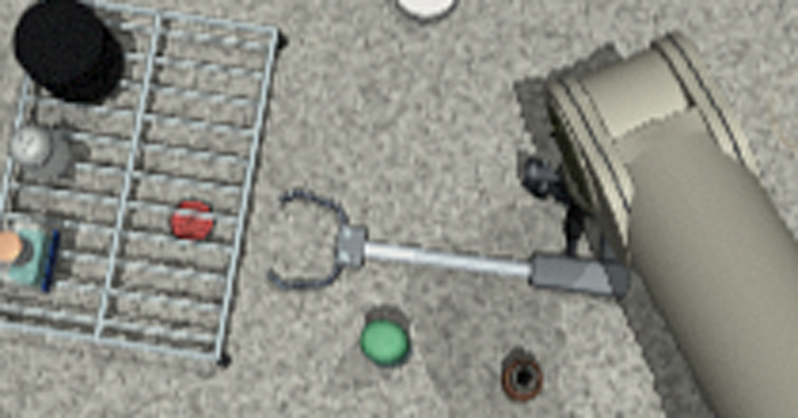

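The view shows the jaws open just outside the front edge (tips ~(285,197), (272,280)), nearly aligned with the tea light at (193,220), which lies a few mm to the right of the shaft line.

Converted, 0.089 m is 0.1113, 0.085 m is 0.1063.

move_arm:
  xyz:
    - [-0.0013, 0.01, 0]
    - [-0.0025, 0.025, 0]
    - [-0.0038, 0.04, 0]
    - [-0.0038, 0.055, 0]
    - [-0.0038, 0.07, 0]
    - [-0.0038, 0.085, 0]
    - [-0.0038, 0.0975, 0]
    - [-0.0038, 0.1063, 0]
    - [-0.0038, 0.1113, 0]
    - [-0.0038, 0.1113, 0]
  turn: [0, 0, 0, 0, 0, 0, 0, 0, 0, 0]
  gripper: [0.18, 0.18, 0.18, 0.18, 0.18, 0.18, 0.18, 0.18, 0.18, 0.18]

```text
t: 10.3
tcp_pos: [0.5511, 0.0795, 0.0125]
eef_rot: [3.141, -0.0, 3.008]
force: [0.1, -0.3, -1.9]
gripper_width: 0.0504
grasp_force: 5.2
```

Run:
```python
from h import *
s=arm.observe(); print({k:np.round(s[k],4).tolist() for k in("t","tcp_pos","eef_rot","force","gripper_width","grasp_force")})
c=arm.capture("top"); np.savez("pics/top4.npz",**c)
cr=c["image"][175:275,190:330]; save({"image":cv2.resize(cr,(798,570),interpolation=cv2.INTER_CUBIC)},"c4")
```

```text
{'t': 10.3, 'tcp_pos': [0.5511, 0.0795, 0.0125], 'eef_rot': [3.141, -0.0005, 3.0083], 'force': [0.1048, -0.3271, -1.8585], 'gripper_width': 0.0504, 'grasp_force': 5.2198}
```

View pics/c4.png

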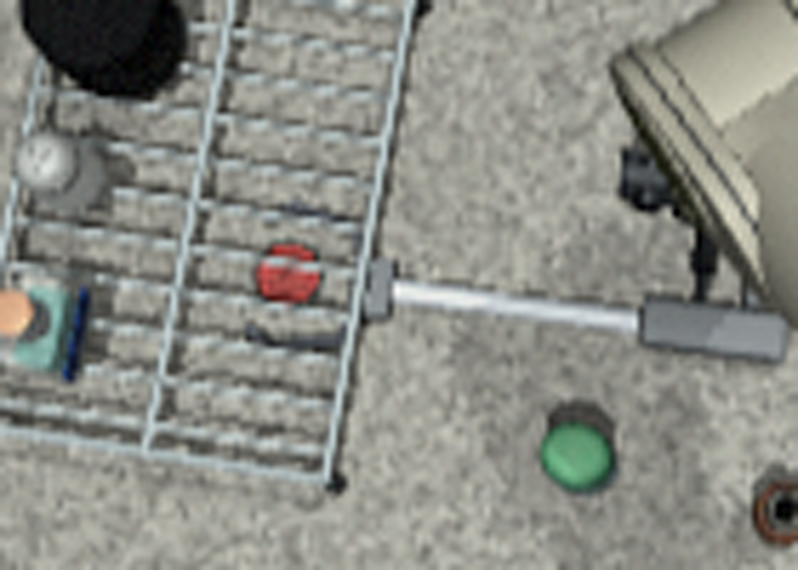

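The jaws surround the tea light: red at (288,274), left jaw ~(300,338), right jaw ~(300,210), tea light about 5 mm ahead of the jaw centre as planned. Now I squeeze.

move_arm:
  xyz:
    - [0, 0, 0]
    - [0, 0, 0]
    - [0, 0, 0]
    - [0, 0, 0]
    - [0, 0, 0]
    - [0, 0, 0]
    - [0, 0, 0]
    - [0, 0, 0]
    - [0, 0, 0]
    - [0, 0, 0]
  turn: [0, 0, 0, 0, 0, 0, 0, 0, 0, 0]
  gripper: [0.1, 0.04, -0.02, -0.06, -0.1, -0.13, -0.16, -0.2, -0.2, -0.2]
  squeeze: 40

```text
t: 11.35
tcp_pos: [0.5523, 0.0756, 0.0142]
eef_rot: [-3.138, 0.002, 3.004]
force: [-6.0, -9.2, 18.7]
gripper_width: 0.0369
grasp_force: 38.5
```

move_arm:
  xyz:
    - [0, 0, 0]
    - [0, 0, 0]
    - [0, 0, 0]
    - [0, 0, 0]
  turn: [0, 0, 0, 0]
  gripper: [-0.2, -0.2, -0.2, -0.2]

```text
t: 11.75
tcp_pos: [0.5523, 0.0755, 0.0142]
eef_rot: [-3.138, 0.002, 3.004]
force: [-5.6, -9.7, 18.9]
gripper_width: 0.0368
grasp_force: 38.5
```

Converted, -0.108 m is -0.135, -0.098 m is -0.1225.

move_arm:
  xyz:
    - [0, -0.0063, -0.0013]
    - [0, -0.0175, -0.0013]
    - [0, -0.0325, -0.0013]
    - [0, -0.0475, -0.0013]
    - [0, -0.0625, -0.0013]
    - [0, -0.0775, -0.0013]
    - [0, -0.0925, -0.0013]
    - [0, -0.1075, -0.0013]
    - [0, -0.1225, -0.0013]
    - [0, -0.135, -0.0013]
  turn: [0, 0, 0, 0, 0, 0, 0, 0, 0, 0]
  gripper: [-0.2, -0.2, -0.2, -0.2, -0.2, -0.2, -0.2, -0.2, -0.2, -0.2]

```text
t: 12.75
tcp_pos: [0.5375, -0.0286, 0.0143]
eef_rot: [3.14, 0.002, 3.007]
force: [0.1, 4.6, 7.2]
gripper_width: 0.0362
grasp_force: 40.5
```

Converted, -0.014 m is -0.0175, -0.008 m is -0.01.

move_arm:
  xyz:
    - [0, -0.01, 0]
    - [0, -0.0175, 0]
    - [0, -0.0175, 0]
    - [0, -0.0175, 0]
    - [0, -0.0175, 0]
  turn: [0, 0, 0, 0, 0]
  gripper: [-0.2, -0.2, -0.2, -0.2, -0.2]

```text
t: 13.25
tcp_pos: [0.5356, -0.0433, 0.0144]
eef_rot: [-3.141, 0.001, 3.006]
force: [-0.2, 1.3, 8.1]
gripper_width: 0.0362
grasp_force: 42.1
```

```bash
cat > tea.py <<'E'
from h import *
def tea(c,v0=180,v1=260,u0=225,u1=345):
    hsv=cv2.cvtColor(c["image"],cv2.COLOR_RGB2HSV)
    m=((hsv[...,0]<8)|(hsv[...,0]>172))&(hsv[...,1]>120)&(hsv[...,2]>80)
    k=np.zeros_like(m); k[v0:v1,u0:u1]=m[v0:v1,u0:u1]
    v,u=np.nonzero(k); W=cloud(c)[v,u]
    d=c["R"].T@np.array([(u.mean()-c["cx"])/c["fx"],(v.mean()-c["cy"])/c["fy"],1]); o=-c["R"].T@c["t"]
    print("tea px",u.mean().round(1),v.mean().round(1),len(u),"ray@.015",(o+d*(.015-o[2])/d[2]).round(4),"cloud",np.nanmedian(W,0).round(4),np.nanmin(W,0).round(3),np.nanmax(W,0).round(3))
E
python3 - <<'E'
from tea import *
c=arm.capture("top"); tea(c); np.savez("pics/top5.npz",**c)
cr=c["image"][175:275,220:360]; save({"image":cv2.resize(cr,(798,570),interpolation=cv2.INTER_CUBIC)},"c5")
E
```

```text
tea px 276.4 228.0 93 ray@.015 [0.5056 0.2215 0.015 ] cloud [0.5065 0.2231 0.0082] [0.489 0.207 0.002] [0.523 0.24  0.02 ]
```

View pics/c5.png

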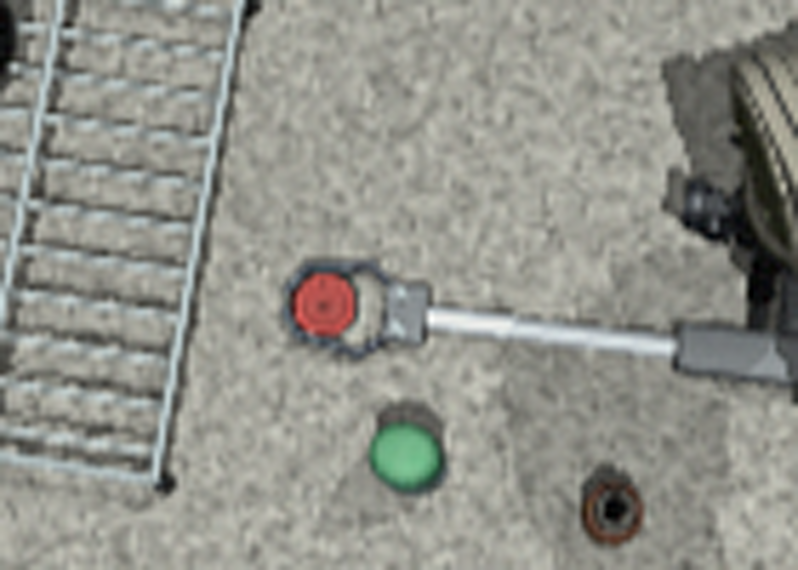

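The tea light sits in the closed jaws at (324,303), well outside the front edge. Next I open the jaws, back the reacher off the tea light and shift it right, clear of the tin.

move_arm:
  xyz:
    - [0, 0, 0]
    - [0, 0, 0]
    - [0, 0, 0]
    - [0, 0, 0]
    - [0, 0, 0]
    - [0, 0, 0]
  turn: [0, 0, 0, 0, 0, 0]
  gripper: [-0.05, 0.0, 0.08, 0.14, 0.18, 0.18]

```text
t: 13.9
tcp_pos: [0.5347, -0.0424, 0.0135]
eef_rot: [-3.141, -0.0, 3.007]
force: [-0.4, -0.7, -2.5]
gripper_width: 0.0505
grasp_force: 5.6
```

Converted, -0.05 m is -0.0625, -0.045 m is -0.0563.

move_arm:
  xyz:
    - [0, -0.0075, 0]
    - [0, -0.0175, 0]
    - [-0.0013, -0.0275, 0]
    - [-0.0038, -0.0375, 0]
    - [-0.0063, -0.0475, 0]
    - [-0.0075, -0.0563, 0]
    - [-0.0075, -0.0625, 0]
    - [-0.0075, -0.0625, 0]
  turn: [0, 0, 0, 0, 0, 0, 0, 0]
  gripper: [0.18, 0.18, 0.18, 0.18, 0.18, 0.18, 0.18, 0.18]

```text
t: 14.7
tcp_pos: [0.5347, -0.0932, 0.014]
eef_rot: [3.141, 0.001, 3.006]
force: [1.8, 1.3, -1.4]
gripper_width: 0.0506
grasp_force: 5.3
```

Run:
```python
from tea import *
c=arm.capture("top"); tea(c); np.savez("pics/top6.npz",**c)
cr=c["image"][175:295,230:390]; save({"image":cv2.resize(cr,(800,600),interpolation=cv2.INTER_CUBIC)},"c6")
```

```text
tea px 276.6 228.2 92 ray@.015 [0.5049 0.2209 0.015 ] cloud [0.5062 0.2206 0.0083] [0.489 0.207 0.   ] [0.523 0.236 0.019]
```

View pics/c6.png

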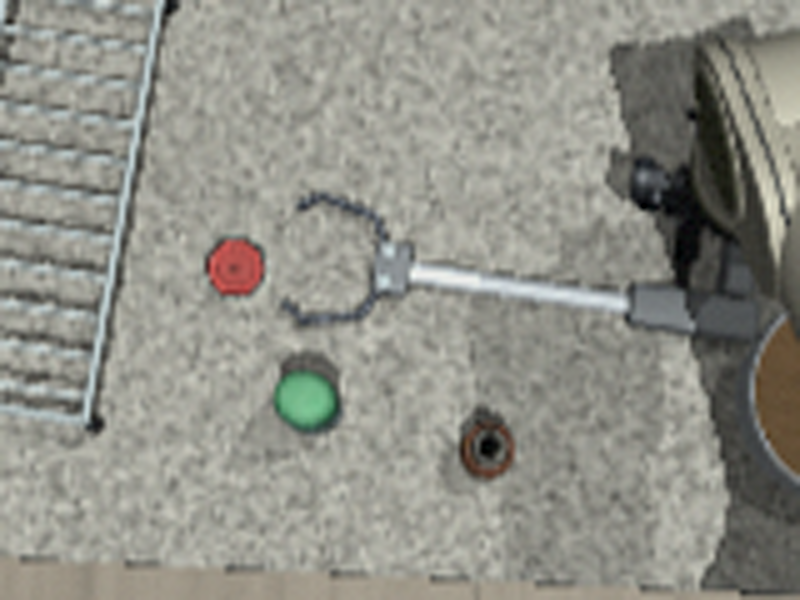

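The tea light stands free at (236,267), with the open reacher jaws ~12 mm or more behind it. I'll release the reacher, lift, and go to the tea light.

Converted, -0.1 m is -0.125, -0.08 m is -0.1.

move_arm:
  xyz:
    - [0, 0, 0]
    - [0, 0, 0]
    - [0, 0, 0]
    - [0, 0, 0]
    - [0, 0, -0.025]
    - [0, 0, -0.0625]
    - [0, 0, -0.1]
    - [0, 0, -0.125]
    - [0, 0, -0.125]
  turn: [0, 0, 0, 0, 0, 0, 0, 0, 0]
  gripper: [0.4, 0.7, 1, 1, 1, 1, 1, 1, 1]

```text
t: 15.65
tcp_pos: [0.5359, -0.0927, 0.1165]
eef_rot: [-3.141, 0.004, 3.007]
force: [0.2, -0.1, -0.2]
gripper_width: 0.0858
grasp_force: 0.0
```

Converted, 0.306 m is 0.3825, 0.278 m is 0.3475, 75 degrees is 0.8333.

move_arm:
  xyz:
    - [0.0088, 0.0375, 0]
    - [0.0175, 0.075, 0]
    - [0.0263, 0.115, 0]
    - [0.035, 0.1538, 0]
    - [0.0438, 0.1925, 0]
    - [0.0525, 0.2313, 0]
    - [0.0625, 0.27, 0]
    - [0.0713, 0.3088, 0]
    - [0.08, 0.3475, 0]
    - [0.0875, 0.3825, 0]
  turn: [0.0778, 0.1667, 0.2556, 0.3444, 0.4222, 0.5111, 0.5889, 0.6667, 0.7556, 0.8333]
  gripper: [1, 1, 1, 1, 1, 1, 1, 1, 1, 1]

```text
t: 16.65
tcp_pos: [0.505, 0.2213, 0.1128]
eef_rot: [-3.141, 0.0, 1.693]
force: [0.2, 0.1, 0.3]
gripper_width: 0.0853
grasp_force: 0.0
```

move_arm:
  xyz:
    - [0, 0, 0]
    - [0, 0, 0]
  turn: [0, 0]
  gripper: [0.6, 0.4]

```text
t: 16.85
tcp_pos: [0.5052, 0.2202, 0.1128]
eef_rot: [-3.14, 0.0, 1.701]
force: [0.6, -1.2, 0.2]
gripper_width: 0.0604
grasp_force: 0.0
```

Run:
```python
from tea import *
s=arm.observe(); print({k:np.round(s[k],4).tolist() for k in("t","tcp_pos","eef_rot","joint_positions","force","gripper_width")})
c=arm.capture("wrist"); np.savez("pics/wrist7.npz",**c); tea(c,0,400,0,640)
c=arm.capture("top"); np.savez("pics/top7.npz",**c); tea(c)
t=np.degrees(s["eef_rot"][2]); print("tool x",np.cos(np.radians(t)),np.sin(np.radians(t)))
```

```text
{'t': 16.85, 'tcp_pos': [0.5052, 0.2202, 0.1128], 'eef_rot': [-3.1404, 0.0005, 1.7014], 'joint_positions': [0.1898, 0.3555, -0.8111, 1.7426, 0.2782, 1.1644, -0.5712], 'force': [0.6348, -1.1941, 0.2101], 'gripper_width': 0.0604}
tea px 319.0 186.6 1213 ray@.015 [0.5043 0.2214 0.015 ] cloud [0.5046 0.2191 0.0074] [0.487 0.202 0.004] [0.522 0.238 0.017]tea.py:7: RuntimeWarning: Mean of empty slice.
  d=c["R"].T@np.array([(u.mean()-c["cx"])/c["fx"],(v.mean()-c["cy"])/c["fy"],1]); o=-c["R"].T@c["t"]
  ret = ret.dtype.type(ret / rcount)
tea.py:8: RuntimeWarning: Mean of empty slice.
  print("tea px",u.mean().round(1),v.mean().round(1),len(u),"ray@.015",(o+d*(.015-o[2])/d[2]).round(4),"cloud",np.nanmedian(W,0).round(4),np.nanmin(W,0).round(3),np.nanmax(W,0).round(3))
  return np.nanmean(a, axis, out=out, keepdims=keepdims)
Traceback (most recent call last):
  File "tea.py", line 8, in tea
    print("tea px",u.mean().round(1),v.mean().round(1),len(u),"ray@.015",(o+d*(.015-o[2])/d[2]).round(4),"cloud",np.nanmedian(W,0).round(4),np.nanmin(W,0).round(3),np.nanmax(W,0).round(3))
                                                                                                                                            ~~~~~~~~~^^^^^
ValueError: zero-size array to reduction operation fmin which has no identity
```

Converted, 0.108 m is 0.135, 0.107 m is 0.1338.

move_arm:
  xyz:
    - [0, 0, 0.025]
    - [0, 0, 0.0563]
    - [0, 0, 0.0875]
    - [0, 0, 0.11]
    - [0, 0, 0.1225]
    - [0, 0, 0.13]
    - [0, 0, 0.1338]
    - [0, 0, 0.135]
    - [0, 0, 0.135]
  turn: [0, 0, 0, 0, 0, 0, 0, 0, 0]
  gripper: [0.4, 0.4, 0.4, 0.4, 0.4, 0.4, 0.4, 0.4, 0.4]
  squeeze: 20

```text
t: 17.85
tcp_pos: [0.5062, 0.2201, 0.0063]
eef_rot: [3.141, -0.0, 1.698]
force: [-0.3, 0.1, 0.1]
gripper_width: 0.0599
grasp_force: 0.0
```

move_arm:
  xyz:
    - [0, 0, 0]
    - [0, 0, 0]
    - [0, 0, 0]
    - [0, 0, 0]
    - [0, 0, 0]
    - [0, 0, 0]
  turn: [0, 0, 0, 0, 0, 0]
  gripper: [0.2, 0.05, -0.05, -0.15, -0.2, -0.2]

```text
t: 18.45
tcp_pos: [0.5058, 0.22, 0.0057]
eef_rot: [3.142, 0.0, 1.698]
force: [0.1, 1.2, 0.2]
gripper_width: 0.0343
grasp_force: 0.0
```

Converted, 0.007 m is 0.0088, 0.006 m is 0.0075.

move_arm:
  xyz:
    - [0, 0, 0]
    - [0, 0, 0]
    - [0, 0, 0]
    - [0, 0, 0.0038]
    - [0, 0, 0.0075]
    - [0, 0, 0.0088]
    - [0, 0, 0.0088]
    - [0, 0, 0.0088]
  turn: [0, 0, 0, 0, 0, 0, 0, 0]
  gripper: [0.2, 0.4, 0.4, 0.4, 0.4, 0.4, 0.4, 0.4]

```text
t: 19.25
tcp_pos: [0.5058, 0.22, -0.0013]
eef_rot: [-3.142, 0.0, 1.698]
force: [0.3, -0.6, -0.6]
gripper_width: 0.0598
grasp_force: 0.0
```

move_arm:
  xyz:
    - [0, 0, 0]
    - [0, 0, 0]
    - [0, 0, 0]
    - [0, 0, 0]
    - [0, 0, 0]
    - [0, 0, 0]
  turn: [0, 0, 0, 0, 0, 0]
  gripper: [0.2, 0.05, -0.05, -0.12, -0.16, -0.16]

```text
t: 19.85
tcp_pos: [0.5058, 0.2199, -0.0013]
eef_rot: [3.142, 0.0, 1.698]
force: [0.5, 0.6, -0.4]
gripper_width: 0.0355
grasp_force: 0.0
```

Run:
```python
from tea import *
s=arm.observe(); print({k:np.round(s[k],4).tolist() for k in("t","tcp_pos","force","gripper_width","grasp_force")})
c=arm.capture("wrist"); np.savez("pics/wrist8.npz",**c); tea(c,0,400,0,640)
W=cloud(c); print(W[0,320],W[399,320]); d=arm.capture("scene")
o=np.zeros((400,800,3),np.uint8); o[:300,:480]=cv2.resize(c["image"],(480,300)); o[:300,480:]=cv2.resize(d["image"][200:320,210:338],(320,300)); save({"image":o},"c8")
```

```text
{'t': 19.85, 'tcp_pos': [0.5058, 0.2199, -0.0013], 'force': [0.521, 0.5877, -0.4459], 'gripper_width': 0.0355, 'grasp_force': 0.0}
tea px 317.1 250.3 2383 ray@.015 [0.5042 0.2206 0.015 ] cloud [0.5046 0.2163 0.0073] [0.487 0.202 0.005] [0.521 0.234 0.01 ]
[ 0.49101303  0.33477399 -0.00170302] [0.5042664  0.22922537 0.10602644]
```

View pics/c8.png

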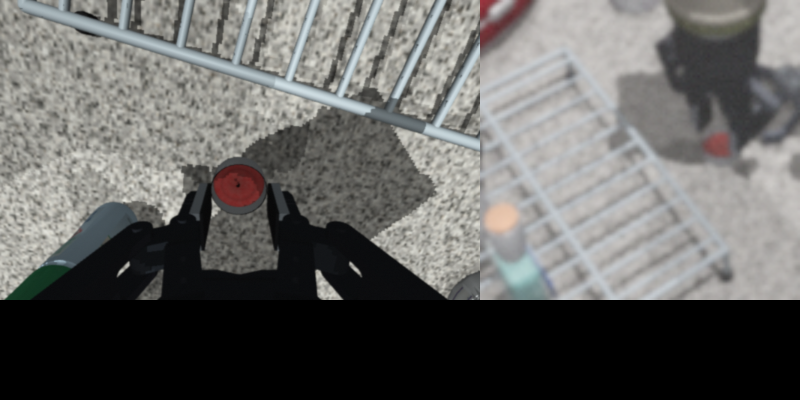

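The wrist view shows the tea light (238,185) just beyond the fingertips (210,185)/(268,185), so the tips still seem to be above it. I'll measure tip height from the depth image.

Run:
```python
from h import *
c=dict(np.load("pics/wrist8.npz")); W=cloud(c); im=c["image"]
print((-c["R"].T@c["t"]).round(4))
m=(abs(W[...,0]-.505)<.06)&(abs(W[...,1]-.22)<.05)&(W[...,2]>.003)
g=im.astype(int); dark=(g.max(-1)<110)&(g.max(-1)-g.min(-1)<30)
for nm,u0,u1 in(("L",235,290),("R",348,400)):
    k=np.zeros(m.shape,bool); k[230:345,u0:u1]=True; k&=m&(W[...,2]<.08)
    P=W[k]; print(nm,len(P))
    for z0 in np.arange(.003,.08,.006):
        q=P[(P[:,2]>=z0)&(P[:,2]<z0+.006)]
        if len(q): print(round(z0,3),len(q),q[:,:2].min(0).round(3),q[:,:2].max(0).round(3))
```

```text
[0.4955 0.2962 0.1636]
L 3220
0.003 156 [0.486 0.207] [0.491 0.226]
0.009 97 [0.486 0.206] [0.491 0.229]
0.015 31 [0.486 0.206] [0.491 0.23 ]
0.021 64 [0.48  0.207] [0.488 0.227]
0.027 199 [0.474 0.205] [0.489 0.228]
0.033 276 [0.473 0.206] [0.489 0.228]
0.039 296 [0.473 0.205] [0.489 0.228]
0.045 336 [0.473 0.206] [0.489 0.228]
0.051 326 [0.473 0.205] [0.489 0.228]
0.057 525 [0.474 0.205] [0.489 0.228]
0.063 289 [0.474 0.21 ] [0.487 0.23 ]
0.069 332 [0.476 0.226] [0.486 0.23 ]
0.075 293 [0.477 0.227] [0.487 0.229]
R 3081
0.003 115 [0.519 0.212] [0.523 0.23 ]
0.009 93 [0.518 0.211] [0.523 0.232]
0.015 34 [0.518 0.21 ] [0.524 0.232]
0.021 64 [0.522 0.213] [0.528 0.233]
0.027 198 [0.522 0.21 ] [0.535 0.233]
0.033 276 [0.521 0.21 ] [0.536 0.233]
0.039 310 [0.521 0.21 ] [0.535 0.233]
0.045 339 [0.522 0.21 ] [0.536 0.233]
0.051 316 [0.521 0.21 ] [0.536 0.233]
0.057 512 [0.522 0.21 ] [0.532 0.235]
0.063 262 [0.523 0.215] [0.531 0.236]
0.069 303 [0.522 0.232] [0.53  0.236]
0.075 259 [0.521 0.232] [0.529 0.235]
```

Converted, 0.016 m is 0.02, 0.004 m is 0.005.

move_arm:
  xyz:
    - [0, 0, 0]
    - [0, 0, 0]
    - [0, 0, 0]
    - [0, 0, 0.005]
    - [0, 0, 0.0113]
    - [0, 0, 0.0163]
    - [0, 0, 0.02]
    - [0, 0, 0.02]
    - [0, 0, 0.02]
  turn: [0, 0, 0, 0, 0, 0, 0, 0, 0]
  gripper: [0.2, 0.4, 0.4, 0.4, 0.4, 0.4, 0.4, 0.4, 0.4]

```text
t: 20.85
tcp_pos: [0.5058, 0.22, -0.0174]
eef_rot: [-3.141, -0.0, 1.698]
force: [0.6, 0.2, -0.3]
gripper_width: 0.0598
grasp_force: 0.0
```

move_arm:
  xyz:
    - [0, 0, 0]
    - [0, 0, 0]
    - [0, 0, 0]
    - [0, 0, 0]
    - [0, 0, 0]
    - [0, 0, 0]
  turn: [0, 0, 0, 0, 0, 0]
  gripper: [0.2, 0.05, -0.05, -0.15, -0.25, -0.25]

```text
t: 21.45
tcp_pos: [0.5059, 0.22, -0.017]
eef_rot: [3.141, 0.0, 1.698]
force: [-1.9, -0.6, 6.0]
gripper_width: 0.0362
grasp_force: 19.7
```

Converted, -0.15 m is -0.1875, -0.09 m is -0.1125.

move_arm:
  xyz:
    - [0, 0, -0.005]
    - [0, 0, -0.0188]
    - [0, 0, -0.0438]
    - [0, 0, -0.075]
    - [0, 0, -0.1125]
    - [0, 0, -0.15]
    - [0, 0, -0.175]
    - [0, 0, -0.1875]
    - [0, 0, -0.1875]
  turn: [0, 0, 0, 0, 0, 0, 0, 0, 0]
  gripper: [-0.25, -0.25, -0.25, -0.25, -0.25, -0.25, -0.25, -0.25, -0.25]
  squeeze: 25

```text
t: 22.35
tcp_pos: [0.5064, 0.2202, 0.134]
eef_rot: [3.139, -0.0, 1.698]
force: [0.3, -0.3, -1.5]
gripper_width: 0.0362
grasp_force: 25.0
```

Converted, -0.36 m is -0.45, -0.335 m is -0.4188.

move_arm:
  xyz:
    - [-0.025, -0.0088, 0]
    - [-0.0688, -0.025, 0]
    - [-0.1188, -0.0425, 0]
    - [-0.1688, -0.06, 0]
    - [-0.2188, -0.0775, 0]
    - [-0.2688, -0.0963, 0]
    - [-0.3188, -0.1138, 0]
    - [-0.3688, -0.1313, 0]
    - [-0.4188, -0.15, 0]
    - [-0.45, -0.16, 0]
  turn: [0, 0, 0, 0, 0, 0, 0, 0, 0, 0]
  gripper: [-0.25, -0.25, -0.25, -0.25, -0.25, -0.25, -0.25, -0.25, -0.25, -0.25]

```text
t: 23.35
tcp_pos: [0.4226, -0.1565, 0.1315]
eef_rot: [-3.14, -0.0, 1.695]
force: [0.6, 1.0, -0.9]
gripper_width: 0.0356
grasp_force: 25.1
```

Converted, -0.016 m is -0.02, -0.01 m is -0.0125.

move_arm:
  xyz:
    - [-0.0125, -0.005, 0]
    - [-0.02, -0.0075, 0]
    - [-0.02, -0.0075, 0]
    - [-0.02, -0.0075, 0]
  turn: [0, 0, 0, 0]
  gripper: [-0.25, -0.25, -0.25, -0.25]

```text
t: 23.75
tcp_pos: [0.421, -0.1687, 0.1325]
eef_rot: [-3.141, -0.0, 1.7]
force: [-1.2, 0.3, 0.8]
gripper_width: 0.036
grasp_force: 25.1
```

Run:
```python
from tea import *
s=arm.observe(); print({k:np.round(s[k],4).tolist() for k in("t","tcp_pos","eef_rot","force","gripper_width","grasp_force")})
c=arm.capture("wrist"); np.savez("pics/wrist9.npz",**c); tea(c,0,400,0,640)
W=cloud(c).reshape(-1,3); r=np.hypot(W[:,0]-.42,W[:,1]+.17)
R=W[(r<.085)&(W[:,2]>.064)&(W[:,2]<.076)]; print("rim",len(R),R.min(0).round(3),R.max(0).round(3))
A=np.c_[2*R[:,:2],np.ones(len(R))]; q=np.linalg.lstsq(A,(R[:,:2]**2).sum(1),rcond=None)[0]; print("circle",q[:2].round(4),np.sqrt(q[2]+q[:2]@q[:2]).round(4))
D=W[(r<.05)&(W[:,2]<.06)]; print("disc z",np.percentile(D[:,2],[5,50,95]).round(4),len(D))
b=dict(np.load("pics/top0.npz")); W=cloud(b).reshape(-1,3); r=np.hypot(W[:,0]-.42,W[:,1]+.17); D=W[r<.045]; print("top disc",np.percentile(D[:,2],[5,50,95]).round(4))
T=cloud(b)[200:215,340:380].reshape(-1,3); print("table ref z",np.nanmedian(cloud(b)[232:245,320:360][...,2]))
t=arm.capture("top"); o=np.zeros((300,800,3),np.uint8); o[:,:480]=cv2.resize(c["image"],(480,300)); o[:,480:]=cv2.resize(t["image"][180:292,330:450],(320,300)); save({"image":o},"c9")
```

```text
{'t': 23.75, 'tcp_pos': [0.421, -0.1687, 0.1325], 'eef_rot': [-3.1414, -0.0005, 1.7002], 'force': [-1.1595, 0.3447, 0.796], 'gripper_width': 0.036, 'grasp_force': 25.0742}
tea px 318.7 262.3 3258 ray@.015 [ 0.4305 -0.2486  0.015 ] cloud [ 0.4206 -0.1704  0.1567] [ 0.403 -0.186  0.154] [ 0.438 -0.154  0.159]
rim 2114 [ 0.352 -0.22   0.064] [ 0.483 -0.104  0.072]
circle [ 0.4172 -0.1693] 0.0637
disc z [0.0311 0.0322 0.0333] 9573
top disc [0.0272 0.0327 0.038 ]
table ref z -3.7790165998677e-05
```

View pics/c9.png

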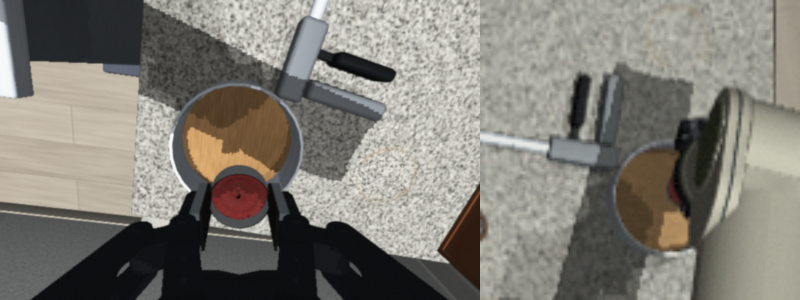

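The tea light is held level above the tin, at (239,196) in the wrist view. The disc surface is at z ≈ 32 mm, so contact is expected after lowering about 117 mm.

Converted, 0.112 m is 0.14, 0.111 m is 0.1388.

move_arm:
  xyz:
    - [0, -0.0013, 0.0188]
    - [0, -0.0025, 0.0438]
    - [0, -0.0025, 0.0688]
    - [0, -0.0025, 0.0938]
    - [0, -0.0025, 0.1125]
    - [0, -0.0025, 0.125]
    - [0, -0.0025, 0.1338]
    - [0, -0.0025, 0.1388]
    - [0, -0.0025, 0.14]
    - [0, -0.0025, 0.14]
  turn: [0, 0, 0, 0, 0, 0, 0, 0, 0, 0]
  gripper: [-0.25, -0.25, -0.25, -0.25, -0.25, -0.25, -0.25, -0.25, -0.25, -0.25]

```text
t: 24.85
tcp_pos: [0.419, -0.1704, 0.021]
eef_rot: [3.141, 0.0, 1.698]
force: [0.1, 0.5, -1.2]
gripper_width: 0.0363
grasp_force: 25.1
```

Converted, 0.003 m is 0.0038, 0.002 m is 0.0025.

move_arm:
  xyz:
    - [0, 0, 0.0013]
    - [0, 0, 0.0025]
    - [0, 0, 0.0038]
    - [0, 0, 0.0038]
    - [0, 0, 0.0038]
  turn: [0, 0, 0, 0, 0]
  gripper: [-0.25, -0.25, -0.25, -0.25, -0.25]

```text
t: 25.35
tcp_pos: [0.4188, -0.1703, 0.0177]
eef_rot: [3.142, 0.0, 1.698]
force: [0.2, -0.7, 0.3]
gripper_width: 0.0359
grasp_force: 25.1
```

Still about 2.5 mm above the disc, so I lower in 0.5 mm steps.

Converted, 0.002 m is 0.0025, 0.0015 m is 0.0019.

move_arm:
  xyz:
    - [0, 0, 0.0006]
    - [0, 0, 0.0013]
    - [0, 0, 0.0019]
    - [0, 0, 0.0025]
    - [0, 0, 0.0025]
    - [0, 0, 0.0025]
  turn: [0, 0, 0, 0, 0, 0]
  gripper: [-0.25, -0.25, -0.25, -0.25, -0.25, -0.25]

```text
t: 25.95
tcp_pos: [0.4188, -0.1703, 0.0157]
eef_rot: [3.142, 0.0, 1.698]
force: [0.0, 1.0, -0.3]
gripper_width: 0.0361
grasp_force: 25.1
```

Converted, 0.001 m is 0.0013, 0.0005 m is 0.0006.

move_arm:
  xyz:
    - [0, 0, 0.0006]
    - [0, 0, 0.0013]
    - [0, 0, 0.0013]
    - [0, 0, 0.0013]
  turn: [0, 0, 0, 0]
  gripper: [-0.25, -0.25, -0.25, -0.25]

```text
t: 26.35
tcp_pos: [0.4189, -0.1703, 0.0153]
eef_rot: [-3.142, 0.0, 1.698]
force: [-3.1, 1.1, 9.9]
gripper_width: 0.0363
grasp_force: 26.1
```

It has contact at about 10 N. I release gently and withdraw straight up.

Converted, -0.0005 m is -0.0006.

move_arm:
  xyz:
    - [0, 0, -0.0006]
    - [0, 0, -0.0006]
    - [0, 0, -0.0006]
    - [0, 0, -0.0006]
    - [0, 0, -0.0006]
    - [0, 0, -0.0006]
    - [0, 0, -0.0006]
    - [0, 0, -0.0006]
  turn: [0, 0, 0, 0, 0, 0, 0, 0]
  gripper: [-0.15, -0.1, -0.05, 0.05, 0.15, 0.25, 0.3, 0.3]

```text
t: 27.15
tcp_pos: [0.4187, -0.1703, 0.0152]
eef_rot: [-3.142, 0.0, 1.698]
force: [-0.1, -0.3, 0.3]
gripper_width: 0.0555
grasp_force: 0.0
```

Converted, -0.16 m is -0.2, -0.14 m is -0.175.

move_arm:
  xyz:
    - [0, 0, -0.0063]
    - [0, 0, -0.0188]
    - [0, 0, -0.0375]
    - [0, 0, -0.0625]
    - [0, 0, -0.1]
    - [0, 0, -0.1375]
    - [0, 0, -0.175]
    - [-0.0375, 0, -0.2]
    - [-0.075, 0, -0.2]
    - [-0.075, 0, -0.2]
  turn: [0, 0, 0, 0, 0, 0, 0, 0, 0, 0]
  gripper: [0.3, 0.3, 0.3, 0.3, 0.3, 0.3, 0.3, 0.3, 0.3, 0.3]

```text
t: 28.15
tcp_pos: [0.4263, -0.2336, 0.1766]
eef_rot: [3.14, 0.002, 1.694]
force: [-0.4, -0.0, -0.2]
gripper_width: 0.0553
grasp_force: 0.0
```

Run:
```python
from tea import *
s=arm.observe(); print({k:np.round(s[k],4).tolist() for k in("t","tcp_pos","force","gripper_width")})
c=arm.capture("wrist"); tea(c,0,400,0,640)
W=cloud(c).reshape(-1,3); r=np.hypot(W[:,0]-.419,W[:,1]+.1703); D=W[(r<.02)]; 
A=np.c_[D[:,:2],np.ones(len(D))]; print("plane",np.linalg.lstsq(A,D[:,2],rcond=None)[0].round(3),np.percentile(D[:,2],[5,50,95]).round(4))
t=cloud(arm.capture("top"))
P=t[190:250,280:395].reshape(-1,3); P=P[(P[:,2]>.018)&(P[:,2]<.05)]; print("reacher heights",P.min(0).round(3),P.max(0).round(3))
```

```text
{'t': 28.15, 'tcp_pos': [0.4263, -0.2336, 0.1766], 'force': [-0.4289, -0.0315, -0.2425], 'gripper_width': 0.0553}
tea px 322.1 110.6 202 ray@.015 [ 0.4216 -0.1746  0.015 ] cloud [ 0.4215 -0.1794  0.0405] [ 0.403 -0.186  0.037] [ 0.433 -0.155  0.042]
plane [-0.024 -0.078  0.036] [0.0326 0.0397 0.0463]
reacher heights [ 0.434 -0.157  0.018] [0.569 0.184 0.05 ]
```

```bash
python3 -c "
from plant import arm
print(arm.close_job())"
```

```text
the job is handed in; nothing more can be done
None
```

I drew the tea light out with the reacher, set it down upright on the disc in the tin and left the reacher flat on the worktop; the job was handed in at about 28 s, with no verdict shown.

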